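# Close and lock the contact grill

## Robot

A 6-joint arm with a two-finger parallel gripper is mounted at the origin on the work surface. World frame = base frame: x ahead of the robot, y to its left, z up, the work surface at z = 0. Lengths are in m, angles in rad, forces in N, time in s.
With the tool pointing down it reaches from about 0.25 to 0.725 m from the base axis. Payload 4 kg.
Tool frame: the origin (TCP) lies on the centre line of the jaws, within the pads' length; the fingertips stand 25 mm ahead of it and the grasp point (between the pads) lies 6 mm ahead of it; z points along the fingers, x is the direction in which the jaws open and shut, and the axes are right-handed (so a half turn about z gives the same grasp; the last joint's range is limited). The gripper opens to 85 mm and grips with 20 to 120 N. Pads are 22 mm wide; open, the fingers measure 114 mm over their backs; the gripper's body (76 mm by 85 mm) begins 54 mm behind the grasp point. The pads swing forward as they close: fully open they stand 13 mm farther back than shut.
Start: joints at [1.191, 0.241, 0.005, 1.335, 0, 1.571], TCP at [0.185, 0.464, 0.256] pointing down, gripper open.
Joint ranges: [-2.72, 2.72], [-1.05, 1.87], [-1.09, 1.28], [-1.99, 2.15], [-1.42, 1.44], [-3.14, 3.14]. Speed limits (rad/s): [2.79, 2.79, 3.14, 3.14, 3.14, 3.14].

## Interface

Orientations are given as a unit quaternion [x, y, z, w].
In Python, from workcell import bot, imaging, order gives the robot as it stands.
- The arm moves only by the tool carry_out, never from a script. Its argument "moves" is a list of rows, each a list of 5 numbers: the shift along the tool's x, y, z scaled (see below), then the turn about the tool's z scaled (see below), then the opening, from -1 (shut) to 1 (fully open). In form: [[tx, ty, tz, roll, hand], ...]. A call has 1 to 20 rows; each row is the pose to reach, as a shift and turn from the pose commanded when the call began, along the tool's axes at that moment; what a row does not reach only later rows make up. The controller multiplies each number of a shift by 0.1 m and each number of a turn by 90 degrees. A row lasts 1/10 s, in which the tool goes at most 50 mm and 8.59 degrees, less where a joint would pass 70% of its speed; a pose out of reach is approached as far as the arm can. A call with a number of a shift or a turn outside -1 to 1 is refused whole. A call with a gripper value outside its range is refused whole. The fingers move at their own pace and stop on an object; the grip force is fixed at half the most. Time passes only in rows, so rows that repeat a pose let the fingers close. It gives the time, the measured TCP pose, the force and the opening at its end, in the units of the state.
- bot.get_obs(): the state, without advancing time (a new reading comes with each control period).
- imaging.camera(name): name is "scene" or "side" or "wrist"; returns the picture (420x560x3 uint8, red, green, blue); there is no depth.
- imaging.camera_model(name): a dict with "fovy" (degrees; the focal length in pixels is half the picture's height over the tangent of half this angle, whatever the lens; pixels are square), "cx", "cy" (the principal point, pixels), "dist" ([k1, k2, p1, p2, k3] as OpenCV has them; the pictures are not rectified), "eye" and "rotation" of the camera in the world. Camera axes: x right, y up, looking along -z (the intrinsics and any distortion apply to the point x, -y, -z); pixel columns grow to the right and rows downward; lengths in m; the calibration is good to about 2 mm. A picture is of the moment at which its call begins: read the wrist's pose just before it. camera_model takes no time and is no camera call; for the wrist camera it gives the pose at the moment of the call.
- order.job_done(): hands the job in, once; it reports no verdict.
The state is a dict: "clock": time; "joint_pos": joint angles; "joint_vel": joint speeds; "tau": joint torques, N m; "eef_pos": TCP position; "tool_rot": TCP orientation; "ft_force": force on the tool from outside, world axes, zero at the start; "ft_torque": the same for the moment, N m; "grip_width": finger opening in m.
Only numpy, scipy, OpenCV 4.12 (cv2) and the standard library are available. Lean on these libraries where they do the work, as an engineer would, in place of code of your own. Each camera call takes 0.05 s, during which the arm holds its last target.

## Task

Close the contact grill so it can be put away: bring its heavy steel lid down under control, without letting it drop, until it rests on the orange spring strip. Then push the lid down against the spring, only as firmly as it needs to sit on its brittle ceramic studs, and while it is held down slide the red latch all the way under the red keeper, so that the lid stays locked down when you let go. Leave the other things on the counter where they are.

Things in the scene. Friction and masses are not known exactly. Their poses are not given: they have to be found in the camera images.
- grill: Contact grill, a black base 250 x 290 x 70 mm fixed to the counter. Origin: centre of its underside. x points from the front (handle side) to the back (hinge side), y along the hinge, z up. The hinge axis is parallel to y at x = +105 mm, z = 72 mm. With the lid shut, the lid's flat steel top (200 mm deep, x = -100 to +100 mm, 270 mm wide) is at z = 111 mm, give or take 3.5 mm.
- studs_mid (a point): Point on the base midway between two white ceramic studs (90 mm from it along +y and -y of the grill), on which the lid stops. Nominal height 75 mm, but studs and keeper form one stiff frame set up to 3.5 mm higher or lower than stated for the plates now fitted; this is not measured, so the stop must be felt. The studs are brittle.
- keeper_roof (a point): Middle of the underside of the red keeper's roof (25 mm long in y, 14 mm in x) at the front of the base: x = -115.5, y = +109.5, z = 98.5 mm of the grill; nominal height, up to 3.5 mm off like the studs.
- press_spot (a point): Good place to press, on the shut lid's top beside the latch, at x = -85, y = +44, z = 111 mm (nominal) of the grill. Push here with 14 to 17 N to sit the lid on its studs; beyond about 20 N they break (lid pressed on the base with over 30 N in all, of which 12 to 16 N is the spring strip's).
- lid (a joint): Lid angle (rad): 0 shut (really -0.02 to 0.02, by the studs), 1.57 about upright, stop at 1.9. Weighs 0.6 to 1.05 kg, 110 mm from the hinge. Friction (0.3 N m) holds it where left between 1.15 and 1.6; lower, it falls and slams unless held by the handle, until it meets the spring strip at 0.055 and rests there. Below 0.6 rad, faster than 1.5 rad/s downwards is slamming.
- hinge_point (a point): Middle of the lid's hinge axis. This frame turns with the lid: with the lid shut its axes are those of the grill.
- handle_bar (a point): Middle of the lid's black round handle bar, 14 mm thick and 110 mm long, parallel to the hinge. In the lid's frame it lies at x = -255, z = +33 mm from hinge_point (257 mm from the axis), 50 mm beyond the lid's front edge, on two 12 mm thick arms 100 mm apart, so fingers fit between bar and lid. It can be gripped from above and turns between the fingers as the lid swings.
- latch_fin (a point): Centre of the red latch's upright fin on top of the lid: 24 mm in x, 10 mm in y, its top 20 mm above the lid's top face; its 4 mm thick foot plate is 36 x 30 mm (x, y). In the lid's frame: x = -190, z = +51 mm from hinge_point, y = +75 mm when unlocked. The lid's top is free on both sides; press on the lid beside it, or on or with the fin. Axes parallel to the lid's.
- latch (a joint): Travel of the latch along the lid's +y (m): 0 to 0.003 unlocked at the start, 0.025 fully locked. Slides with about 1 N. Its steel bolt, 8 mm thick, passes under the keeper with only 1.5 mm to spare when the lid is right down on the studs; otherwise it jams, square end against the keeper.
- strip (a joint): Compression of the orange spring strip (m) between lid and base: 0 when free. Holds the lid up with 8 N at first and 0.6 N more per mm; the lid comes down on the studs after 6 to 14 mm. With the lid's weight and the hinge's friction this means a push of about 6 to 13.5 N beside the fin to bring it onto the studs.
- mug: Bystander, leave alone: blue ceramic mug, 80 mm across, 95 mm tall. Origin: centre of its underside.
- salt_mill: Bystander, leave alone: pale wooden salt mill, 52 mm across, 150 mm tall. Origin: centre of its underside.
- pepper_mill: Bystander, leave alone: dark wooden pepper mill, 52 mm across, 150 mm tall. Origin: centre of its underside.
- oil_bottle: Bystander, leave alone: green glass oil bottle, 60 mm across, 220 mm tall. Origin: centre of its underside.
- bowl: Bystander, leave alone: white bowl, 140 mm across, 60 mm tall. Origin: centre of its underside.
- spatula: Bystander, leave alone: kitchen spatula lying flat, about 300 mm long. Origin: centre of its underside.
- jar: Bystander, leave alone: amber glass jar, 76 mm across, 110 mm tall. Origin: centre of its underside.

How it is judged:
On the way, in this order (a step that is already met when the one before it is completed fails the run):
1. the lid has been lowered onto the spring strip, with the latch still unlocked (value of joint lid below 0.075 rad and value of joint latch below 0.012 m), for 0.2 s.
2. with the lid held down, the latch is slid home under the keeper (value of joint lid below 0.034 rad and value of joint latch above 0.018 m), for 0.2 s.
At the end, for the whole second after the job is handed in: Lid joint below 0.034 rad (held down clear of where the spring alone would lift it) and latch joint above 18 mm of its 25 mm, lid at rest, with the robot off it; only the latch under the keeper can hold it so (all of step 2 and velocity of joint lid between -0.05 and 0.05 rad/s); the robot touches nothing.
It fails at once if the lid is dropped or slammed: swinging down faster than 1.5 rad/s below 0.6 rad (value of joint lid below 0.6 rad and velocity of joint lid below -1.5 rad/s).
It fails at once if the lid is pressed on the base with more than 30 N (spring strip, studs and keeper together) (contact force between lid and grill above 30 N).
It fails at once if any of the other things on the counter is moved by more than 30 mm (distance of any of mug, salt_mill, pepper_mill, oil_bottle, bowl, spatula, jar from where it was at the start of the episode above 0.03 m).
It also fails if it takes over 72 s, if anything falls off the work surface, if the arm or the gripper's body presses on something with over 40 N, if the wrist force passes 120 N, or if a joint passes its speed limit or range.

## Working session

There is one attempt and no reset: what is moved stays moved. The work goes in short steps, Python scripts to look and compute and a tool call to move; the robot and the scene stay as the last step left them, time stands still between calls to the robot, and variables do not carry over. Pictures are saved under pics/ and viewed, and the job is handed in when it is done.

Besides the shell and the picture viewer there is one more tool, called after "Emit:" by a JSON object that holds its "name" and its "arguments", one argument or row to a line. carry_out: Moves the arm, as the interface text tells. Its arguments: {"type":"object","properties":{"moves":{"type":"array","items":{"type":"array","items":{"type":"number","minimum":-1,"maximum":1}}}},"required":["moves"]}

```bash
mkdir -p pics; ls; python3 - <<'E'
from workcell import bot, imaging
import cv2
print(bot.get_obs())
for n in ["scene","side","wrist"]:
    print(n, imaging.camera_model(n))
    cv2.imwrite(f"pics/{n}0.png", imaging.camera(n)[:,:,::-1])
E
```

```text
pics
{'clock': 0.0, 'joint_pos': array([1.19100184e+00, 2.41434804e-01, 3.71530599e-03, 1.33517289e+00,
       1.63718525e-05, 1.57078500e+00]), 'joint_vel': array([-5.64752990e-05, -6.78729562e-04, -1.00853511e-03, -1.42957992e-03,
       -1.53935389e-03,  1.09833906e-03]), 'tau': array([ 1.71222473e-04, -3.72319579e+01,  2.52407384e+01,  1.71265035e-02,
       -1.44426494e-04, -6.43078039e-06]), 'eef_pos': array([0.1851479 , 0.46383934, 0.25539858]), 'tool_rot': array([ 8.27863997e-01,  5.60927896e-01, -8.72225381e-04,  5.81083083e-04]), 'ft_force': array([-0.20370813, -0.0865009 ,  0.6842585 ]), 'ft_torque': array([-0.00432511,  0.00116514, -0.06962594]), 'grip_width': 0.08529945224481159}
scene {'fovy': 46.46634678690909, 'cx': 280.71240132099405, 'cy': 211.0096222314449, 'dist': array([-0.12823817,  0.        ,  0.        ,  0.        ,  0.        ]), 'eye': array([ 1.21418448, -0.2325525 ,  1.19826901]), 'rotation': array([0.22431575, 0.15844967, 0.57820955, 0.76827721])}
side {'fovy': 52.31142722153332, 'cx': 279.01221056727184, 'cy': 212.32195421068405, 'dist': array([-0.13291859,  0.        ,  0.        ,  0.        ,  0.        ]), 'eye': array([ 0.19900957, -0.9706468 ,  0.74731763]), 'rotation': array([ 0.47166973, -0.08081173, -0.13508649,  0.86761096])}
wrist {'fovy': 68.75974346707336, 'cx': 279.0175580904411, 'cy': 211.31066536435463, 'dist': array([-0.03789382,  0.        ,  0.        ,  0.        ,  0.        ]), 'eye': array([0.10961976, 0.49463304, 0.37213785]), 'rotation': array([-0.1329483 , -0.0888425 ,  0.55329888,  0.81749135])}
```

View pics/scene0.png

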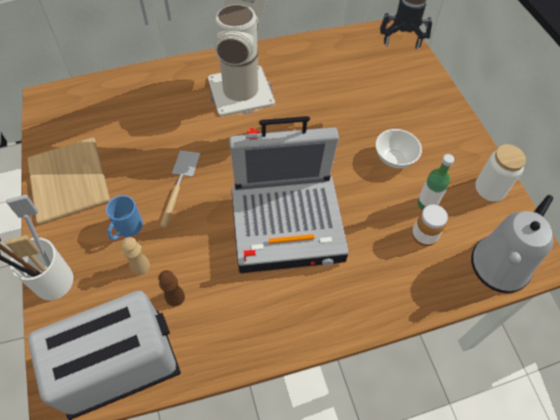

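View pics/side0.png

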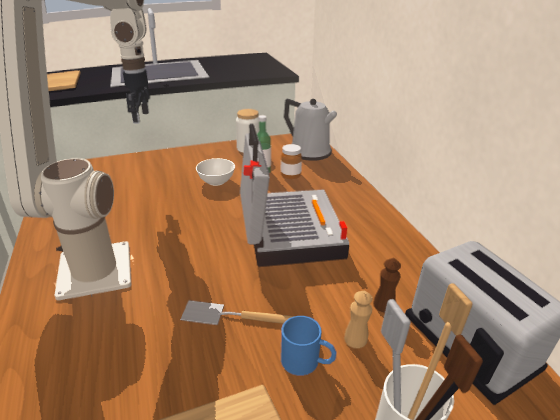

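View pics/wrist0.png

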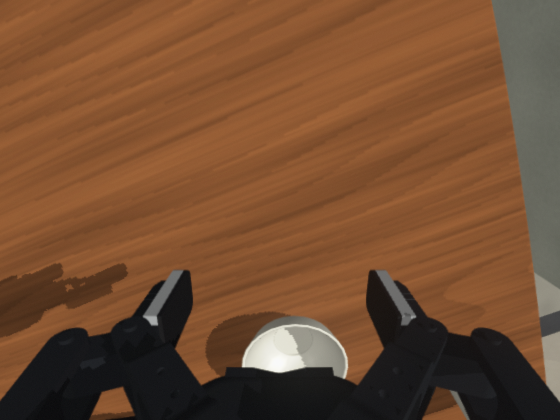

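```bash
python3 - <<'E'
import cv2
a=cv2.imread("pics/scene0.png")[105:280,220:360]; cv2.imwrite("pics/scene0c.png",cv2.resize(a,None,fx=3.4,fy=3.4,interpolation=cv2.INTER_CUBIC))
a=cv2.imread("pics/side0.png")[115:275,230:360]; cv2.imwrite("pics/side0c.png",cv2.resize(a,None,fx=3.7,fy=3.7,interpolation=cv2.INTER_CUBIC))
E
```

```text
(no output)
```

View pics/scene0c.png

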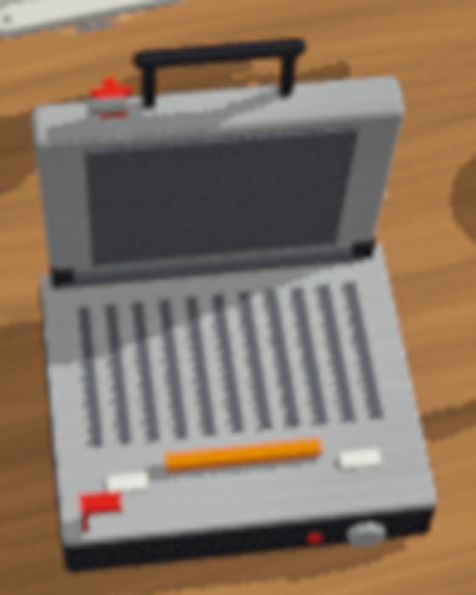

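View pics/side0c.png

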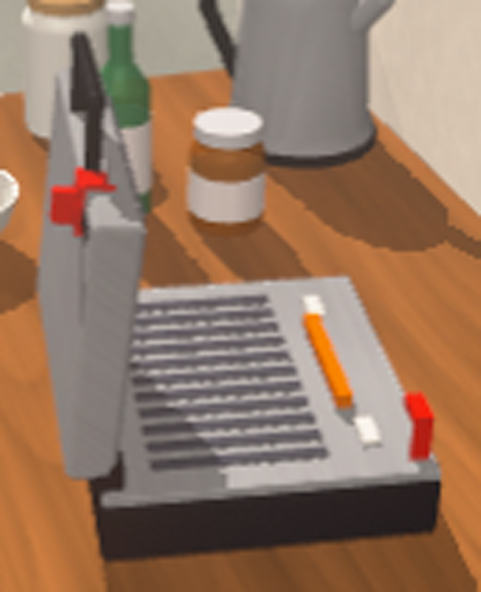

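```bash
cat > h.py <<'E'
import numpy as np, cv2
from workcell import bot, imaging
from scipy.spatial.transform import Rotation as R
def ray(m,px):
    f=210/np.tan(np.radians(m['fovy']/2)); K=np.array([[f,0,m['cx']],[0,f,m['cy']],[0,0,1]])
    p=cv2.undistortPoints(np.array([[px]],float),K,np.array(m['dist']))[0,0]
    d=R.from_quat(m['rotation']).apply([p[0],-p[1],-1]); return np.array(m['eye']),d
def onz(m,px,z):
    e,d=ray(m,px); return e+d*(z-e[2])/d[2]
def proj(m,X):
    f=210/np.tan(np.radians(m['fovy']/2)); K=np.array([[f,0,m['cx']],[0,f,m['cy']],[0,0,1]])
    c=R.from_quat(m['rotation']).inv().apply(np.atleast_2d(X)-m['eye'])*[1,-1,-1]
    return cv2.projectPoints(c,np.zeros(3),np.zeros(3),K,np.array(m['dist']))[0][:,0]
def tri(m1,p1,m2,p2):
    e1,d1=ray(m1,p1);e2,d2=ray(m2,p2)
    s=np.linalg.lstsq(np.c_[d1,-d2],e2-e1,rcond=None)[0]
    a,b=e1+s[0]*d1,e2+s[1]*d2; return (a+b)/2,np.linalg.norm(a-b)
S=lambda: imaging.camera_model('scene'); D=lambda: imaging.camera_model('side')
sc=lambda x,y:(220+x/3.4,105+y/3.4); sd=lambda x,y:(230+x/3.7,115+y/3.7)
E
python3 - <<'E'
from h import *
m=S(); n=D()
FL=onz(m,sc(65,543),.07);FR=onz(m,sc(436,499),.07);BL=onz(m,sc(42,278),.07);BR=onz(m,sc(383,247),.07)
print("top corners",FL,FR,BL,BR, np.linalg.norm(FL-FR),np.linalg.norm(FL-BL),np.linalg.norm(BL-BR),np.linalg.norm(FR-BR))
print("side",onz(n,sd(438,482),.07),onz(n,sd(350,280),.07))
print("studs",onz(m,sc(128,481),.075),onz(m,sc(360,458),.075)); print(onz(n,sd(314,304),.075),onz(n,sd(368,431),.075))
print("handle ends",tri(m,sc(140,60),n,sd(88,118)))
print("keeper roof mid", onz(m,sc(102,502),.1025))
print("strip ends",onz(m,sc(166,460),.08),onz(m,sc(320,447),.08))
E
```

```text
top corners [ 0.67166956 -0.16517432  0.07      ] [0.71327042 0.11570716 0.07      ] [ 0.43245297 -0.12597562  0.07      ] [0.47882971 0.15580958 0.07      ] 0.2839454895674637 0.24240692535567834 0.2855760795249238 0.23784586169711514
side [ 0.65836491 -0.18030931  0.07      ] [0.71199604 0.10343632 0.07      ]
studs [ 0.63645661 -0.10683105  0.075     ] [0.66597057 0.06993052 0.075     ]
[0.66342492 0.06716773 0.075     ] [ 0.63261824 -0.11417399  0.075     ]
handle ends (array([ 0.44290063, -0.04107354,  0.31858983]), np.float64(0.002664806008884931))
keeper roof mid [ 0.66226269 -0.13285538  0.1025    ]
strip ends [ 0.62945352 -0.07482028  0.08      ] [0.65085029 0.04205269 0.08      ]
```

Emit:
{"name": "carry_out", "arguments": {
  "moves": [
    [0,0,-1,0.2,1],
    [0,0,-1,0.4,1],
    [0,0,-1,0.6,1],
    [0,0,-1,0.861,1],
    [0,0,-1,0.861,1],
    [0,0,-1,0.861,1],
    [0,0,-1,0.861,1],
    [0,0,-1,0.861,1],
    [0,0,-1,0.861,1],
    [0,0,-1,0.861,1]
  ]
}}

```text
clock: 1.15
eef_pos: [0.1853, 0.4642, 0.3559]
tool_rot: [0.997, -0.081, -0.0, 0.0]
ft_force: [-0.4, 0.6, 0.0]
grip_width: 0.0857
```

```bash
cat >> h.py <<'E'
C=np.array([.569,-.006,0]); A=np.radians(9.3)
xg=np.array([-np.cos(A),np.sin(A),0]); yg=np.array([-np.sin(A),-np.cos(A),0])
def g2w(x,y,z,C=C): return C+x*xg+y*yg+np.array([0,0,z])
def lid(th,x,y,z):  # lid frame point from hinge_point -> world
    c,s=np.cos(th),np.sin(th)
    return g2w(.105+c*x+s*z, y, .072 -s*x+c*z)
def st():
    o=bot.get_obs(); r=R.from_quat(o['tool_rot']).as_matrix()
    print('t',round(float(o['clock']),2),'p',o['eef_pos'].round(4),'yaw',np.degrees(np.arctan2(r[1,0],r[0,0])).round(2),'tz',r[:,2].round(3),'F',o['ft_force'].round(2),'w',round(float(o['grip_width']),4),'q',o['joint_pos'].round(2))
    return o,r
def totool(dw,r): return (r.T@np.asarray(dw)).round(4)
E
python3 - <<'E'
from h import *
o,r=st()
m=S();n=D()
b=sc(220,54); b2=sd(88,80)
for th in np.arange(1.2,1.75,.1):
    P=lid(th,-.255,0,.033); print(round(th,2),P.round(3),proj(m,P),proj(n,P))
print(b)
print(totool(lid(1.45,-.255,0,.033)+[0,0,.1]-o['eef_pos'],r))
E
```

```text
t 1.15 p [0.1853 0.4642 0.3559] yaw -9.24 tz [-0.    -0.001 -1.   ] F [-0.37  0.61  0.04] w 0.0857 q [1.19 0.22 0.24 1.59 0.   2.92]
1.2 [0.526 0.001 0.322] [[287.94783448 144.63792578]] [[280.45825774 135.18436375]]
1.3 [0.501 0.005 0.327] [[286.59465582 134.9706829 ]] [[270.72161755 133.86752677]]
1.4 [0.476 0.009 0.329] [[285.21909631 126.08768276]] [[260.74813178 133.48867972]]
1.5 [0.451 0.013 0.329] [[283.84373239 118.10313959]] [[250.67373444 134.06508318]]
1.6 [0.425 0.018 0.326] [[282.48969639 111.10439903]] [[240.63887565 135.59699458]]
1.7 [0.401 0.022 0.321] [[281.17613243 105.15192572]] [[230.78496748 138.06721482]]
(284.70588235294116, 120.88235294117646)
[ 0.3472  0.4025 -0.0729]
```

Emit:
{"name": "carry_out", "arguments": {
  "moves": [
    [0.3,0.35,-0.6,0,1],
    [0.6,0.7,-0.6,0,1],
    [0.87,1,-0.6,0,1],
    [0.87,1,-0.6,0,1]
  ]
}}

```text
clock: 1.55
eef_pos: [0.2572, 0.3483, 0.418]
tool_rot: [0.997, -0.082, 0.001, -0.001]
ft_force: [-0.9, 0.3, 1.2]
grip_width: 0.0854
```

Emit:
{"name": "carry_out", "arguments": {
  "moves": [
    [0.3,0.35,0,0,1],
    [0.6,0.7,0,0,1],
    [0.87,1,0,0,1],
    [0.87,1,0,0,1]
  ]
}}

```text
clock: 1.95
eef_pos: [0.3266, 0.236, 0.4162]
tool_rot: [0.997, -0.083, 0.0, 0.0]
ft_force: [-0.3, 0.6, -0.4]
grip_width: 0.0852
```

Emit:
{"name": "carry_out", "arguments": {
  "moves": [
    [0.3,0.35,0,0,1],
    [0.6,0.7,0,0,1],
    [0.87,1,0,0,1],
    [0.87,1,0,0,1]
  ]
}}

```text
clock: 2.35
eef_pos: [0.3964, 0.1241, 0.4156]
tool_rot: [0.997, -0.082, -0.0, 0.001]
ft_force: [-0.3, 0.8, 0.4]
grip_width: 0.0853
```

Emit:
{"name": "carry_out", "arguments": {
  "moves": [
    [0.3,0.35,0,0,1],
    [0.6,0.7,0,0,1],
    [0.82,1,0,0,1],
    [0.82,1,0,0,1],
    [0.82,1,0,0,1]
  ]
}}

```text
clock: 2.85
eef_pos: [0.4596, 0.0153, 0.4157]
tool_rot: [0.997, -0.08, -0.001, -0.0]
ft_force: [0.1, -0.4, -2.2]
grip_width: 0.0854
```

```bash
python3 - <<'E'
from h import *
o,r=st()
m=imaging.camera_model('wrist'); print(m['eye'])
im=imaging.camera('wrist'); cv2.imwrite('pics/w1.png',im[:,:,::-1])
P=lid(1.47,-.255,0,.033); print(proj(m,[P,lid(1.47,-.255,.055,.033),lid(1.47,-.255,-.055,.033)]), totool(P-o['eef_pos'],r))
E
```

```text
t 2.85 p [0.4596 0.0153 0.4157] yaw -9.2 tz [-0.002  0.001 -1.   ] F [ 0.15 -0.42 -2.21] w 0.0854 q [0.03 0.15 0.3  1.72 0.   1.76]
[0.47266839 0.0958586  0.53239771]
[[278.6957885  234.31771636]
 [278.68542728 299.91272161]
 [278.70938063 157.22563782]] [-0.0007  0.0034  0.0867]
```

View pics/w1.png

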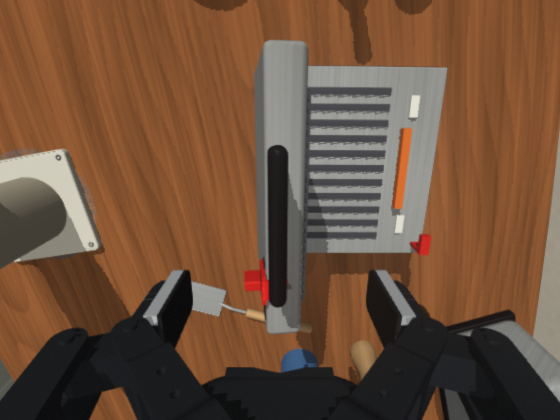

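```bash
python3 - <<'E'
from h import *
m=imaging.camera_model('wrist')
def g(P): d=P-C; return np.array([d@xg,d@yg,P[2]])*1e3
for nm,px,z in [('FR top',(445,68),.07),('studR',(415,106),.075),('studL',(399,224),.075),('stripR',(406,128),.08),('stripL',(399,208),.08),('keeper',(425,245),.1025),('FL',(411,253),.07)]:
    print(nm,g(onz(m,px,z)).round(1))
print('bar ends', g(onz(m,(278,150),.329)),g(onz(m,(278,303),.329)))
s=S()
for nm,px,z in [('FL',sc(65,543),.07),('FR',sc(436,499),.07),('studL',sc(128,481),.075),('studR',sc(360,458),.075),('keep',sc(102,502),.1025)]: print(nm,g(onz(s,px,z)).round(1))
n=D()
for nm,px,z in [('FL',sd(438,482),.07),('FR',sd(350,280),.07),('studR',sd(314,304),.075),('studL',sd(368,431),.075)]: print('side',nm,g(onz(n,px,z)).round(1))
E
```

```text
FR top [-119.2 -143.3   70. ]
studR [-81.  -91.8  75. ]
studL [-79.6  87.7  75. ]
stripR [-69.7 -61.5  80. ]
stripL [-74.2  59.2  80. ]
keeper [-113.3  112.   102.5]
FL [-108.8  141.6   70. ]
bar ends [113.02162115 -60.10466654 329.        ] [112.95406255  57.63551899 329.        ]
FL [-127.   140.5   70. ]
FR [-122.7 -143.4   70. ]
studL [-82.9  88.6  75. ]
studR [-83.4 -90.6  75. ]
keep [-112.5  110.1  102.5]
side FL [-116.4  157.6   70. ]
side FR [-123.4 -131.1   70. ]
side studR [-81.4 -87.5  75. ]
side studL [-80.3  96.5  75. ]
```

Emit:
{"name": "carry_out", "arguments": {
  "moves": [
    [0,0.02,0.2,0,1],
    [0,0.02,0.4,0,1],
    [0,0.02,0.6,0,1],
    [0,0.02,0.8,0,1],
    [0,0.02,0.8,0,1],
    [0,0.02,0.8,0,1],
    [0,0.02,0.8,0,0.2],
    [0,0.02,0.8,0,-0.2],
    [0,0.02,0.8,0,-0.5],
    [0,0.02,0.8,0,-0.7],
    [0,0.02,0.8,0,-1],
    [0,0.02,0.8,0,-1],
    [0,0.02,0.8,0,-1],
    [0,0.02,0.8,0,-1],
    [0,0.02,0.8,0,-1]
  ]
}}

```text
clock: 4.4
eef_pos: [0.4593, 0.0124, 0.3367]
tool_rot: [0.997, -0.081, 0.0, 0.0]
ft_force: [-1.2, 0.3, 3.9]
grip_width: 0.0121
```

```bash
sed -i 's/^C=np.array.*/A=np.radians(9.3); C=np.array([.569,-.006,0])+.002*np.array([-np.cos(A),np.sin(A),0])/' h.py; python3 - <<'E'
from h import *
o,r=st()
im=imaging.camera('wrist'); cv2.imwrite('pics/w2.png',im[:,:,::-1])
cv2.imwrite('pics/side2.png',cv2.resize(imaging.camera('side')[60:280,180:400,::-1],None,fx=2.5,fy=2.5))
G=o['eef_pos']+.006*r[:,2]; d=G-C; x,z=d@xg-.105,G[2]-.072
print('grasp g',x,d@yg,z,'rad',np.hypot(x,z),'theta',np.arctan2(z,-x)-np.arctan2(33,255))
E
```

```text
t 4.4 p [0.4593 0.0124 0.3367] yaw -9.26 tz [ 0.001 -0.    -1.   ] F [-1.22  0.29  3.91] w 0.0121 q [ 0.03  0.14  0.09  1.52 -0.    1.76]
grasp g 0.004210151079318172 -0.00041465802455495707 0.2586737882289251 rad 0.25870804797843744 theta 1.4583742977142977
```

View pics/w2.png

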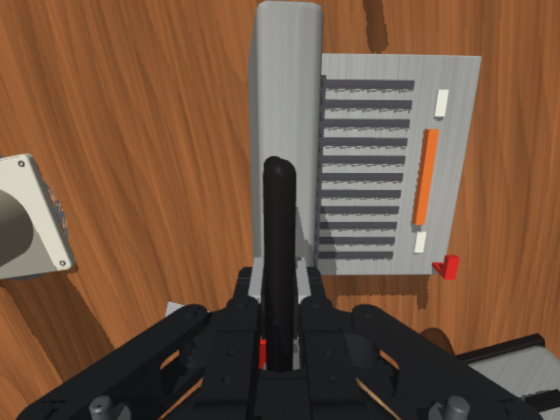

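View pics/side2.png

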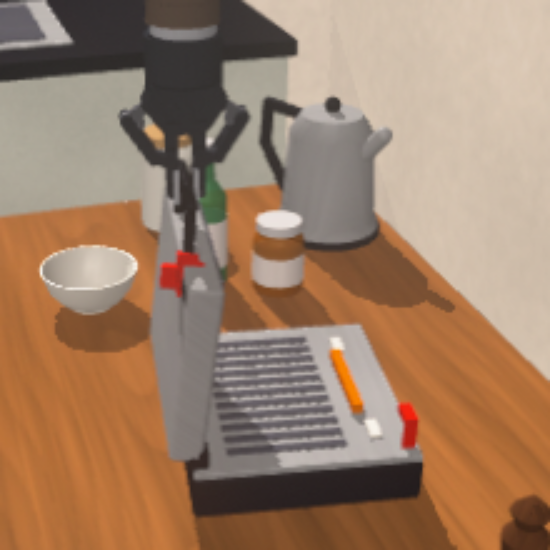

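```bash
cat > arc.py <<'E'
import numpy as np,sys
a,b,n=map(float,sys.argv[1:4])
for p in np.linspace(a,b,int(n)+1)[1:]:
    print([round(2.57*(np.cos(p)-np.cos(a)),3),0,round(2.57*(np.sin(a)-np.sin(p)),3),0,-1],end=', ')
print()
E
python3 arc.py 1.587 1.2 12
```

```text
[np.float64(0.083), 0, np.float64(-0.0), 0, -1], [np.float64(0.166), 0, np.float64(0.003), 0, -1], [np.float64(0.248), 0, np.float64(0.008), 0, -1], [np.float64(0.331), 0, np.float64(0.016), 0, -1], [np.float64(0.413), 0, np.float64(0.027), 0, -1], [np.float64(0.495), 0, np.float64(0.04), 0, -1], [np.float64(0.576), 0, np.float64(0.056), 0, -1], [np.float64(0.657), 0, np.float64(0.074), 0, -1], [np.float64(0.737), 0, np.float64(0.096), 0, -1], [np.float64(0.817), 0, np.float64(0.119), 0, -1], [np.float64(0.895), 0, np.float64(0.146), 0, -1], [np.float64(0.973), 0, np.float64(0.174), 0, -1],
```

Emit:
{"name": "carry_out", "arguments": {
  "moves": [
    [0.08,0,0,0,-1],
    [0.165,0,0.003,0,-1],
    [0.25,0,0.008,0,-1],
    [0.33,0,0.016,0,-1],
    [0.415,0,0.027,0,-1],
    [0.495,0,0.04,0,-1],
    [0.575,0,0.056,0,-1],
    [0.655,0,0.074,0,-1],
    [0.735,0,0.096,0,-1],
    [0.815,0,0.119,0,-1],
    [0.895,0,0.146,0,-1],
    [0.97,0,0.174,0,-1],
    [0.97,0,0.174,0,-1]
  ]
}}

```text
clock: 5.8
eef_pos: [0.5561, -0.0035, 0.3182]
tool_rot: [0.997, -0.081, 0.0, 0.0]
ft_force: [-1.3, -1.6, -0.1]
grip_width: 0.0119
```

```bash
cat >> h.py <<'E'
def grasp():
    o,r=st()
    G=o['eef_pos']+.006*r[:,2]; d=G-C; x,z=d@xg-.105,G[2]-.072
    print('grasp',x.round(4),(d@yg).round(4),z.round(4),'rad',np.hypot(x,z).round(4),'phi',np.arctan2(z,-x).round(4), 'Fx,z tool',totool(o['ft_force'],r))
E
python3 - <<'E'
from h import *
grasp()
E
python3 arc.py 1.2 0.83 12 | sed 's/np.float64//g'
```

```text
t 5.8 p [ 0.5561 -0.0035  0.3182] yaw -9.27 tz [ 0. -0. -1.] F [-1.32 -1.55 -0.14] w 0.0119 q [-0.01  0.34  0.3   1.53 -0.    1.73]
grasp -0.0938 -0.0004 0.2402 rad 0.2579 phi 1.1984 Fx,z tool [-1.057   1.7455  0.1412]
[(0.073), 0, (0.03), 0, -1], [(0.146), 0, (0.062), 0, -1], [(0.217), 0, (0.096), 0, -1], [(0.288), 0, (0.133), 0, -1], [(0.357), 0, (0.171), 0, -1], [(0.425), 0, (0.212), 0, -1], [(0.491), 0, (0.255), 0, -1], [(0.557), 0, (0.3), 0, -1], [(0.621), 0, (0.347), 0, -1], [(0.683), 0, (0.396), 0, -1], [(0.744), 0, (0.446), 0, -1], [(0.803), 0, (0.499), 0, -1],
```

Forces are small. I'll continue the arc.

Emit:
{"name": "carry_out", "arguments": {
  "moves": [
    [0.073,0,0.03,0,-1],
    [0.146,0,0.062,0,-1],
    [0.217,0,0.096,0,-1],
    [0.288,0,0.133,0,-1],
    [0.357,0,0.171,0,-1],
    [0.425,0,0.212,0,-1],
    [0.491,0,0.255,0,-1],
    [0.557,0,0.3,0,-1],
    [0.621,0,0.347,0,-1],
    [0.683,0,0.396,0,-1],
    [0.744,0,0.446,0,-1],
    [0.803,0,0.5,0,-1],
    [0.803,0,0.5,0,-1]
  ]
}}

```text
clock: 7.1
eef_pos: [0.6351, -0.0164, 0.2676]
tool_rot: [0.997, -0.081, -0.0, 0.0]
ft_force: [0.8, -3.8, -0.1]
grip_width: 0.012
```

```bash
python3 - <<'E'
from h import *
grasp()
E
python3 arc.py 0.83 0.37 18 | sed 's/np.float64//g'
```

```text
t 7.1 p [ 0.6351 -0.0164  0.2676] yaw -9.27 tz [-0. -0. -1.] F [ 0.81 -3.78 -0.07] w 0.012 q [-0.03  0.52  0.44  1.5  -0.    1.71]
grasp -0.1739 -0.0005 0.1896 rad 0.2573 phi 0.8285 Fx,z tool [1.4052 3.5974 0.0757]
[(0.048), 0, (0.045), 0, -1], [(0.095), 0, (0.091), 0, -1], [(0.14), 0, (0.138), 0, -1], [(0.184), 0, (0.187), 0, -1], [(0.228), 0, (0.236), 0, -1], [(0.269), 0, (0.287), 0, -1], [(0.31), 0, (0.339), 0, -1], [(0.349), 0, (0.392), 0, -1], [(0.387), 0, (0.445), 0, -1], [(0.423), 0, (0.5), 0, -1], [(0.458), 0, (0.556), 0, -1], [(0.492), 0, (0.612), 0, -1], [(0.524), 0, (0.669), 0, -1], [(0.554), 0, (0.727), 0, -1], [(0.583), 0, (0.786), 0, -1], [(0.611), 0, (0.846), 0, -1], [(0.637), 0, (0.906), 0, -1], [(0.662), 0, (0.967), 0, -1],
```

Emit:
{"name": "carry_out", "arguments": {
  "moves": [
    [0.048,0,0.045,0,-1],
    [0.095,0,0.09,0,-1],
    [0.14,0,0.138,0,-1],
    [0.184,0,0.187,0,-1],
    [0.228,0,0.236,0,-1],
    [0.27,0,0.287,0,-1],
    [0.31,0,0.339,0,-1],
    [0.349,0,0.392,0,-1],
    [0.387,0,0.445,0,-1],
    [0.423,0,0.5,0,-1],
    [0.458,0,0.556,0,-1],
    [0.492,0,0.612,0,-1],
    [0.524,0,0.67,0,-1],
    [0.554,0,0.727,0,-1],
    [0.583,0,0.786,0,-1],
    [0.611,0,0.846,0,-1],
    [0.637,0,0.906,0,-1],
    [0.662,0,0.967,0,-1],
    [0.662,0,0.967,0,-1]
  ]
}}

```text
clock: 9.0
eef_pos: [0.7, -0.0268, 0.1707]
tool_rot: [0.997, -0.081, -0.0, 0.0]
ft_force: [0.8, -4.9, -2.4]
grip_width: 0.0122
```

```bash
python3 - <<'E'
from h import *
grasp()
E
python3 arc.py 0.37 0.18 10 | sed 's/np.float64//g'
```

```text
t 9.0 p [ 0.7    -0.0268  0.1707] yaw -9.26 tz [-0. -0. -1.] F [ 0.77 -4.88 -2.36] w 0.0122 q [-0.04  0.69  0.49  1.37 -0.    1.69]
grasp -0.2396 -0.0007 0.0927 rad 0.2569 phi 0.369 Fx,z tool [1.5428 4.6978 2.3564]
[(0.017), 0, (0.046), 0, -1], [(0.034), 0, (0.092), 0, -1], [(0.049), 0, (0.138), 0, -1], [(0.064), 0, (0.185), 0, -1], [(0.077), 0, (0.231), 0, -1], [(0.09), 0, (0.279), 0, -1], [(0.102), 0, (0.326), 0, -1], [(0.113), 0, (0.374), 0, -1], [(0.123), 0, (0.421), 0, -1], [(0.132), 0, (0.469), 0, -1],
```

Emit:
{"name": "carry_out", "arguments": {
  "moves": [
    [0.017,0,0.046,0,-1],
    [0.034,0,0.092,0,-1],
    [0.05,0,0.138,0,-1],
    [0.064,0,0.185,0,-1],
    [0.077,0,0.231,0,-1],
    [0.09,0,0.28,0,-1],
    [0.102,0,0.325,0,-1],
    [0.113,0,0.375,0,-1],
    [0.123,0,0.42,0,-1],
    [0.123,0,0.42,0,-1],
    [0.123,0,0.42,0,-1]
  ]
}}

```text
clock: 10.1
eef_pos: [0.7113, -0.0286, 0.1302]
tool_rot: [0.997, -0.081, -0.001, 0.0]
ft_force: [-4.4, -4.1, 2.1]
grip_width: 0.012
```

```bash
python3 - <<'E'
from h import *
grasp()
E
```

```text
t 10.1 p [ 0.7113 -0.0286  0.1302] yaw -9.25 tz [-0.001  0.    -1.   ] F [-4.35 -4.13  2.12] w 0.012 q [-0.04  0.74  0.47  1.31  0.    1.69]
grasp -0.251 -0.0007 0.0522 rad 0.2564 phi 0.2049 Fx,z tool [-3.6347  4.7738 -2.1164]
```

Emit:
{"name": "carry_out", "arguments": {
  "moves": [
    [0,0,0.01,0,-1],
    [0,0,0.02,0,-1],
    [0,0,0.02,0,-1]
  ]
}}

```text
clock: 10.4
eef_pos: [0.7115, -0.0287, 0.1291]
tool_rot: [0.997, -0.081, 0.0, -0.0]
ft_force: [-5.8, -4.4, 4.6]
grip_width: 0.0119
```

Emit:
{"name": "carry_out", "arguments": {
  "moves": [
    [0,0,0.01,0,-1],
    [0,0,0.02,0,-1],
    [0,0,0.02,0,-1]
  ]
}}

```text
clock: 10.7
eef_pos: [0.7117, -0.0287, 0.1275]
tool_rot: [0.997, -0.081, 0.0, 0.0]
ft_force: [-4.9, -4.5, 5.4]
grip_width: 0.0123
```

```bash
python3 - <<'E'
from h import *
grasp()
cv2.imwrite('pics/side3.png',cv2.resize(imaging.camera('side')[120:280,230:390,::-1],None,fx=3.5,fy=3.5))
E
```

```text
t 10.7 p [ 0.7117 -0.0287  0.1275] yaw -9.26 tz [ 0.001 -0.    -1.   ] F [-4.93 -4.46  5.37] w 0.0123 q [-0.04  0.74  0.47  1.3  -0.    1.69]
grasp -0.2515 -0.0007 0.0495 rad 0.2563 phi 0.1944 Fx,z tool [-4.1405  5.1933 -5.3698]
```

View pics/side3.png

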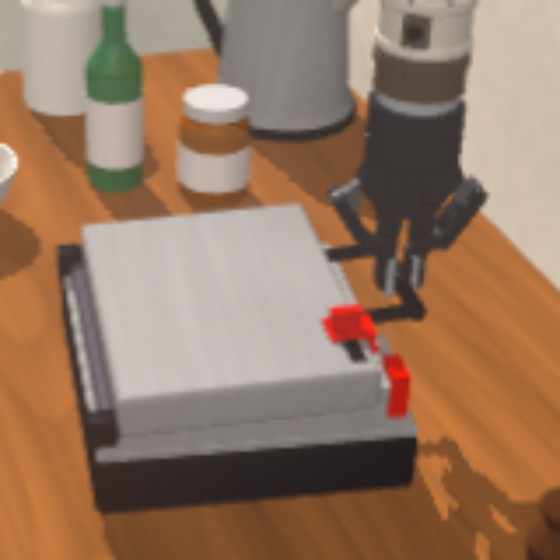

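Emit:
{"name": "carry_out", "arguments": {
  "moves": [
    [0,0,0.01,0,-1],
    [0,0,0.02,0,-1],
    [0,0,0.02,0,-1]
  ]
}}

```text
clock: 11.05
eef_pos: [0.712, -0.0287, 0.1259]
tool_rot: [0.997, -0.081, 0.001, -0.0]
ft_force: [-4.4, -3.6, 6.4]
grip_width: 0.0119
```

Emit:
{"name": "carry_out", "arguments": {
  "moves": [
    [0,0,0.01,0,-1],
    [0,0,0.01,0,-1],
    [0,0,0.01,0,-1]
  ]
}}

```text
clock: 11.35
eef_pos: [0.7121, -0.0287, 0.125]
tool_rot: [0.997, -0.081, 0.001, 0.0]
ft_force: [-4.1, -4.3, 5.5]
grip_width: 0.0115
```

```bash
python3 - <<'E'
from h import *
grasp()
E
```

```text
t 11.35 p [ 0.7121 -0.0287  0.125 ] yaw -9.26 tz [ 0.002 -0.    -1.   ] F [-4.15 -4.26  5.53] w 0.0115 q [-0.04  0.74  0.46  1.29 -0.    1.69]
grasp -0.2519 -0.0007 0.047 rad 0.2563 phi 0.1846 Fx,z tool [-3.3969  4.8742 -5.5371]
```

Emit:
{"name": "carry_out", "arguments": {
  "moves": [
    [0,0,0,0,-0.6],
    [0,0,0,0,-0.4],
    [0,0,0,0,-0.2],
    [0,0,0,0,0],
    [0,0,0,0,0],
    [0,0,0,0,0],
    [0,0,0,0,0]
  ]
}}

```text
clock: 12.05
eef_pos: [0.7118, -0.0286, 0.1231]
tool_rot: [0.997, -0.081, -0.0, -0.0]
ft_force: [0.2, -0.2, -0.3]
grip_width: 0.0424
```

```bash
python3 - <<'E'
from h import *
grasp()
cv2.imwrite('pics/side4.png',cv2.resize(imaging.camera('side')[120:280,230:390,::-1],None,fx=3.5,fy=3.5))
cv2.imwrite('pics/w4.png',imaging.camera('wrist')[:,:,::-1])
E
```

```text
t 12.05 p [ 0.7118 -0.0286  0.1231] yaw -9.25 tz [-0.  0. -1.] F [ 0.17 -0.2  -0.26] w 0.0424 q [-0.04  0.74  0.46  1.29  0.    1.69]
grasp -0.2516 -0.0008 0.0451 rad 0.2556 phi 0.1774 Fx,z tool [0.2028 0.173  0.2572]
```

View pics/side4.png

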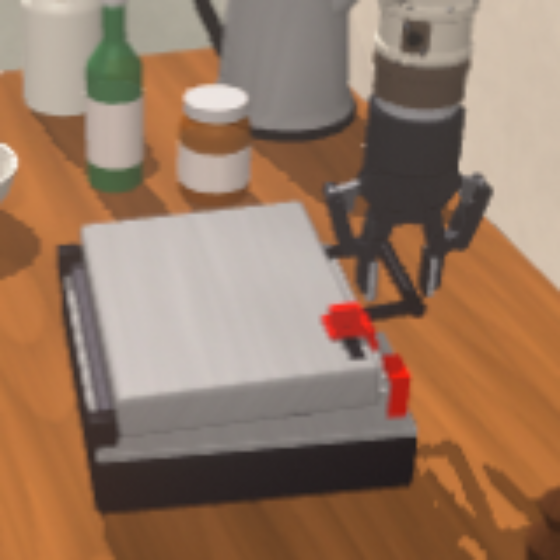

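View pics/w4.png

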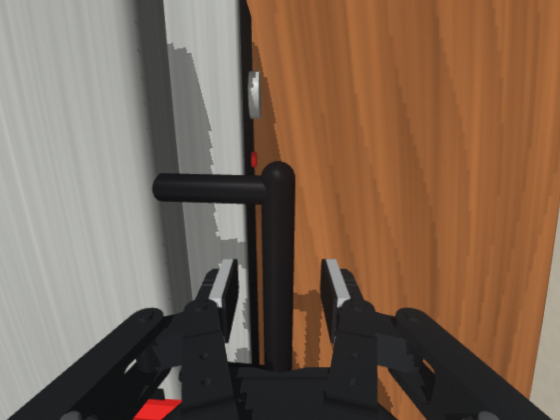

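Emit:
{"name": "carry_out", "arguments": {
  "moves": [
    [0,0,-0.3,0,0],
    [0,0,-0.6,0,0],
    [0,0,-1,0,0],
    [-0.4,0.2,-1,-0.1,0],
    [-0.7,0.6,-1,-0.2,0],
    [-0.7,0.6,-1,-0.3,0],
    [-0.7,0.6,-1,-0.4,0],
    [-0.7,0.6,-1,-0.5,0],
    [-0.7,0.6,-1,-0.6,0],
    [-0.7,0.6,-1,-0.7,0],
    [-0.7,0.6,-1,-0.8,0],
    [-0.7,0.6,-1,-0.9,0],
    [-0.7,0.6,-1,-1,0],
    [-0.7,0.6,-1,-1,0],
    [-0.7,0.6,-1,-1,0]
  ]
}}

```text
clock: 13.65
eef_pos: [0.633, -0.0767, 0.2233]
tool_rot: [0.762, 0.648, 0.0, 0.0]
ft_force: [-0.6, -0.1, -0.3]
grip_width: 0.0429
```

```bash
python3 - <<'E'
from h import *
o,r=st()
F=lid(.055,-.19,.075,.055); T=lid(.055,-.19,.075,.059)
print('fin pred top',T, 'tool delta to top',totool(T-o['eef_pos'],r))
m=imaging.camera_model('wrist'); im=imaging.camera('wrist'); cv2.imwrite('pics/w5.png',im[:,:,::-1])
cor=lambda z:np.array([lid(.055,-.19+a,.075+b,z) for a,b in [(-.012,-.005),(.012,-.005),(.012,.005),(-.012,.005)]])
print(proj(m,cor(.059)).round(0).tolist())
s=S(); print(proj(s,cor(.059)).round(1).tolist()); n=D(); print(proj(n,cor(.059)).round(1).tolist())
cv2.imwrite('pics/sc5.png',cv2.resize(imaging.camera('scene')[170:280,220:330,::-1],None,fx=5,fy=5))
cv2.imwrite('pics/sd5.png',cv2.resize(imaging.camera('side')[170:270,290:390,::-1],None,fx=5,fy=5))
E
```

```text
t 13.65 p [ 0.633  -0.0767  0.2233] yaw 80.73 tz [ 0.  0. -1.] F [-0.61 -0.12 -0.29] w 0.0429 q [-0.12  0.53  0.35  1.39  0.    0.04]
fin pred top [ 0.63530448 -0.09285673  0.14135552] tool delta to top [-0.0156  0.0048  0.0819]
[[264.0, 254.0], [263.0, 222.0], [249.0, 222.0], [250.0, 254.0]]
[[264.8, 236.1], [263.8, 228.0], [259.8, 228.4], [260.8, 236.5]]
[[332.9, 205.2], [324.3, 206.3], [325.2, 208.2], [333.9, 207.2]]
```

View pics/w5.png

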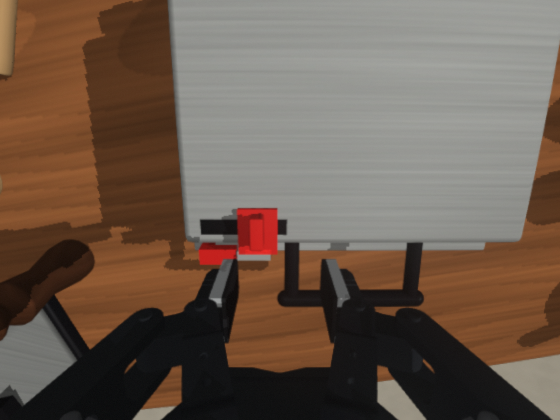

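View pics/sc5.png

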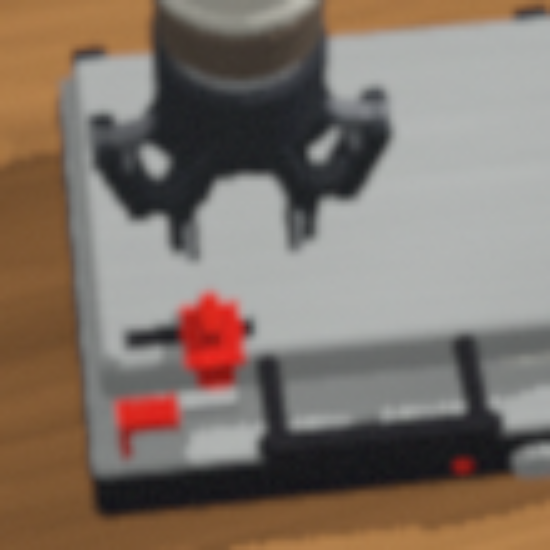

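View pics/sd5.png

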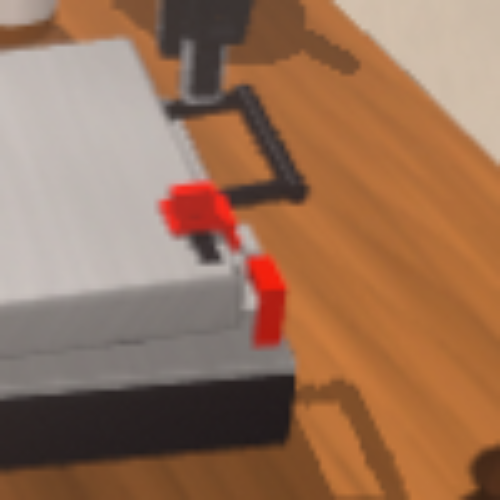

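```bash
python3 - <<'E'
from h import *
m=imaging.camera_model('wrist')
im=cv2.imread('pics/w5.png')
cor=lambda z,a0,b0:np.array([lid(.055,-.19+a,.075+b,z) for a,b in [(-a0,-b0),(a0,-b0),(a0,b0),(-a0,b0)]])
print('fin',proj(m,cor(.059,.012,.005)).round(0).tolist(),'plate',proj(m,cor(.043,.018,.015)).round(0).tolist())
cv2.imwrite('pics/w5c.png',cv2.resize(im[190:280,190:300],None,fx=7,fy=6.6,interpolation=cv2.INTER_NEAREST))
E
```

```text
fin [[264.0, 255.0], [263.0, 222.0], [249.0, 222.0], [250.0, 255.0]] plate [[278.0, 253.0], [278.0, 208.0], [237.0, 208.0], [239.0, 254.0]]
```

View pics/w5c.png

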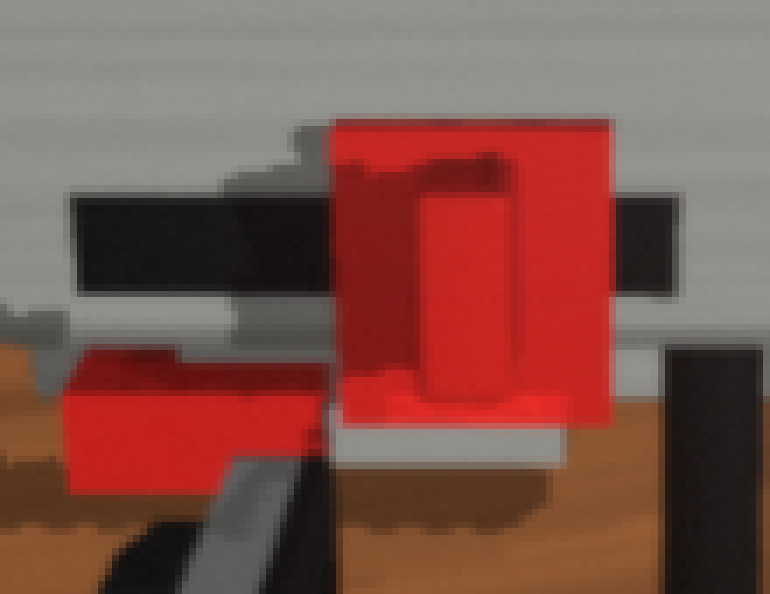

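Emit:
{"name": "carry_out", "arguments": {
  "moves": [
    [-0.15,0.03,0.1,0,-0.1],
    [-0.155,0.035,0.3,0,-0.1],
    [-0.155,0.035,0.5,0,-0.1],
    [-0.155,0.035,0.68,0,-0.1],
    [-0.155,0.035,0.68,0,-0.1],
    [-0.155,0.035,0.68,0,-0.1]
  ]
}}

```text
clock: 14.4
eef_pos: [0.6336, -0.0933, 0.1547]
tool_rot: [0.762, 0.647, -0.001, -0.0]
ft_force: [0.2, -0.2, 0.0]
grip_width: 0.0387
```

```bash
python3 - <<'E'
from h import *
o,r=st()
T=lid(.055,-.19,.075,.059); print(totool(T-o['eef_pos'],r))
cv2.imwrite('pics/w6.png',imaging.camera('wrist')[:,:,::-1])
cv2.imwrite('pics/sd6.png',cv2.resize(imaging.camera('side')[150:270,280:400,::-1],None,fx=5,fy=5))
E
```

```text
t 14.4 p [ 0.6336 -0.0933  0.1547] yaw 80.69 tz [-0.001 -0.    -1.   ] F [ 0.24 -0.24  0.01] w 0.0387 q [-0.15  0.58  0.24  1.24 -0.    0.02]
[0.0007 0.0016 0.0133]
```

View pics/w6.png

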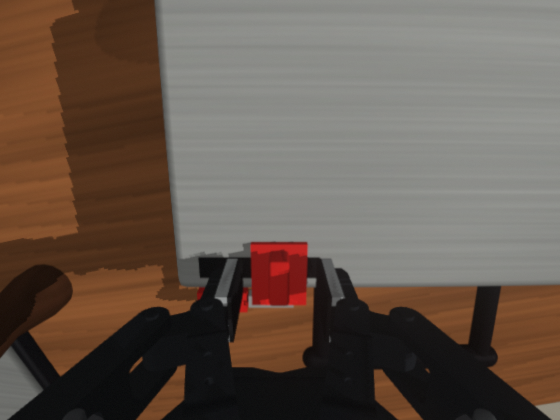

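View pics/sd6.png

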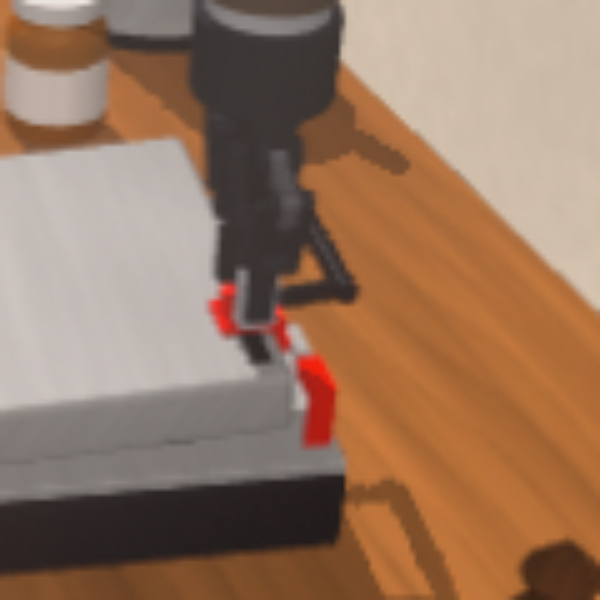

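Emit:
{"name": "carry_out", "arguments": {
  "moves": [
    [0,0,0,0,-0.4],
    [0,0,0,0,-0.6],
    [0,0,0,0,-0.75],
    [0,0,0,0,-0.9],
    [0,0,0,0,-1],
    [0,0,0,0,-1],
    [0,0,0,0,-1],
    [0,0,0,0,-1]
  ]
}}

```text
clock: 15.3
eef_pos: [0.6344, -0.0926, 0.156]
tool_rot: [0.762, 0.648, 0.0, 0.001]
ft_force: [-0.7, -0.7, 5.2]
grip_width: 0.008
```

```bash
python3 - <<'E'
from h import *
o,r=st(); print(totool(o['ft_force'],r))
E
```

```text
t 15.3 p [ 0.6344 -0.0926  0.156 ] yaw 80.75 tz [ 0.001 -0.    -1.   ] F [-0.66 -0.72  5.16] w 0.008 q [-0.14  0.57  0.24  1.24 -0.    0.02]
[-0.8172 -0.5274 -5.1647]
```

Emit:
{"name": "carry_out", "arguments": {
  "moves": [
    [0,0.003,0.01,0,-1],
    [0,0.006,0.02,0,-1],
    [0,0.006,0.02,0,-1]
  ]
}}

```text
clock: 15.6
eef_pos: [0.635, -0.0927, 0.154]
tool_rot: [0.762, 0.648, 0.0, 0.001]
ft_force: [-0.6, -0.9, 5.9]
grip_width: 0.0078
```

Emit:
{"name": "carry_out", "arguments": {
  "moves": [
    [0,0.003,0.01,0,-1],
    [0,0.006,0.02,0,-1],
    [0,0.006,0.02,0,-1]
  ]
}}

```text
clock: 15.9
eef_pos: [0.6355, -0.0928, 0.1523]
tool_rot: [0.762, 0.648, 0.0, 0.001]
ft_force: [-0.1, -0.1, 6.9]
grip_width: 0.0082
```

Emit:
{"name": "carry_out", "arguments": {
  "moves": [
    [0,0.003,0.01,0,-1],
    [0,0.006,0.02,0,-1],
    [0,0.006,0.02,0,-1]
  ]
}}

```text
clock: 16.2
eef_pos: [0.636, -0.0929, 0.1506]
tool_rot: [0.762, 0.648, 0.0, 0.001]
ft_force: [-2.4, 0.6, 9.2]
grip_width: 0.0079
```

Emit:
{"name": "carry_out", "arguments": {
  "moves": [
    [0,0.003,0.01,0,-1],
    [0,0.003,0.015,0,-1],
    [0,0.003,0.015,0,-1]
  ]
}}

```text
clock: 16.5
eef_pos: [0.6364, -0.093, 0.1494]
tool_rot: [0.762, 0.648, 0.001, 0.001]
ft_force: [-2.1, -1.0, 9.9]
grip_width: 0.0079
```

Emit:
{"name": "carry_out", "arguments": {
  "moves": [
    [0,0.003,0.01,0,-1],
    [0,0.003,0.01,0,-1],
    [0,0.003,0.01,0,-1]
  ]
}}

```text
clock: 16.8
eef_pos: [0.6366, -0.093, 0.1486]
tool_rot: [0.762, 0.648, 0.001, 0.001]
ft_force: [-0.6, -0.3, 11.2]
grip_width: 0.0079
```

Emit:
{"name": "carry_out", "arguments": {
  "moves": [
    [0,0.003,0.01,0,-1],
    [0,0.003,0.01,0,-1],
    [0,0.003,0.01,0,-1]
  ]
}}

```text
clock: 17.1
eef_pos: [0.6369, -0.093, 0.1477]
tool_rot: [0.762, 0.648, 0.001, 0.001]
ft_force: [-2.1, 0.1, 10.6]
grip_width: 0.0082
```

Emit:
{"name": "carry_out", "arguments": {
  "moves": [
    [0,0.002,0.008,0,-1],
    [0,0.002,0.008,0,-1],
    [0,0.002,0.008,0,-1]
  ]
}}

```text
clock: 17.4
eef_pos: [0.637, -0.093, 0.147]
tool_rot: [0.762, 0.648, 0.001, 0.001]
ft_force: [-2.2, -1.3, 10.9]
grip_width: 0.0078
```

Emit:
{"name": "carry_out", "arguments": {
  "moves": [
    [0,0,0,0,-1]
  ]
}}

```text
clock: 17.5
eef_pos: [0.637, -0.093, 0.147]
tool_rot: [0.762, 0.648, 0.001, 0.001]
ft_force: [-1.7, -1.1, 11.7]
grip_width: 0.0083
```

```bash
python3 - <<'E'
from h import *
o,r=st(); print(totool(o['ft_force'],r), o['tau'].round(2))
E
```

```text
t 17.5 p [ 0.637 -0.093  0.147] yaw 80.75 tz [ 0.002 -0.    -1.   ] F [-1.68 -1.06 11.66] w 0.0083 q [-0.14  0.58  0.24  1.22 -0.    0.02]
[ -1.321   -1.4701 -11.6589] [ 6.300e-01 -4.565e+01  2.188e+01 -1.390e+00  2.800e-01 -2.000e-02]
```

Emit:
{"name": "carry_out", "arguments": {
  "moves": [
    [0,0.002,0.008,0,-1],
    [0,0.002,0.008,0,-1],
    [0,0.002,0.008,0,-1]
  ]
}}

```text
clock: 17.8
eef_pos: [0.6372, -0.093, 0.1464]
tool_rot: [0.762, 0.648, 0.001, 0.001]
ft_force: [-2.1, -0.6, 11.8]
grip_width: 0.0085
```

Emit:
{"name": "carry_out", "arguments": {
  "moves": [
    [0,0,0,0,-1]
  ]
}}

```text
clock: 17.9
eef_pos: [0.6372, -0.0931, 0.1463]
tool_rot: [0.762, 0.648, 0.001, 0.001]
ft_force: [-2.4, 0.5, 11.5]
grip_width: 0.0079
```

Emit:
{"name": "carry_out", "arguments": {
  "moves": [
    [0,0.001,0.005,0,-1],
    [0,0.001,0.005,0,-1],
    [0,0.001,0.005,0,-1]
  ]
}}

```text
clock: 18.2
eef_pos: [0.6375, -0.0931, 0.1459]
tool_rot: [0.762, 0.648, 0.001, 0.001]
ft_force: [-2.4, -1.0, 11.0]
grip_width: 0.0081
```

Emit:
{"name": "carry_out", "arguments": {
  "moves": [
    [0,0,0,0,-1]
  ]
}}

```text
clock: 18.3
eef_pos: [0.6375, -0.093, 0.1458]
tool_rot: [0.762, 0.648, 0.001, 0.001]
ft_force: [-1.1, -0.0, 11.3]
grip_width: 0.008
```

Emit:
{"name": "carry_out", "arguments": {
  "moves": [
    [0,0.001,0.006,0,-1],
    [0,0.001,0.006,0,-1],
    [0,0.001,0.006,0,-1]
  ]
}}

```text
clock: 18.6
eef_pos: [0.6376, -0.0931, 0.1453]
tool_rot: [0.762, 0.648, 0.001, 0.001]
ft_force: [-1.9, -1.1, 11.6]
grip_width: 0.0083
```

Emit:
{"name": "carry_out", "arguments": {
  "moves": [
    [0,0,0,0,-1]
  ]
}}

```text
clock: 18.7
eef_pos: [0.6377, -0.0931, 0.1453]
tool_rot: [0.762, 0.648, 0.001, 0.001]
ft_force: [-2.2, -1.2, 11.0]
grip_width: 0.0082
```

Emit:
{"name": "carry_out", "arguments": {
  "moves": [
    [0,0.001,0.006,0,-1],
    [0,0.001,0.006,0,-1],
    [0,0.001,0.006,0,-1]
  ]
}}

```text
clock: 19.0
eef_pos: [0.6378, -0.0931, 0.1448]
tool_rot: [0.762, 0.648, 0.001, 0.001]
ft_force: [-2.0, -0.5, 11.9]
grip_width: 0.008
```

Emit:
{"name": "carry_out", "arguments": {
  "moves": [
    [0,0,0,0,-1]
  ]
}}

```text
clock: 19.1
eef_pos: [0.6378, -0.0931, 0.1448]
tool_rot: [0.762, 0.648, 0.001, 0.001]
ft_force: [-2.4, -0.5, 12.4]
grip_width: 0.0081
```

```bash
python3 - <<'E'
from h import *
o,r=st(); print(totool(o['ft_force'],r))
cv2.imwrite('pics/w7.png',imaging.camera('wrist')[:,:,::-1])
cv2.imwrite('pics/sd7.png',cv2.resize(imaging.camera('side')[150:270,260:380,::-1],None,fx=5,fy=5))
E
```

```text
t 19.1 p [ 0.6378 -0.0931  0.1448] yaw 80.75 tz [ 0.002 -0.    -1.   ] F [-2.37 -0.5  12.39] w 0.0081 q [-0.15  0.59  0.24  1.22  0.    0.02]
[ -0.8725  -2.2232 -12.3945]
```

View pics/sd7.png

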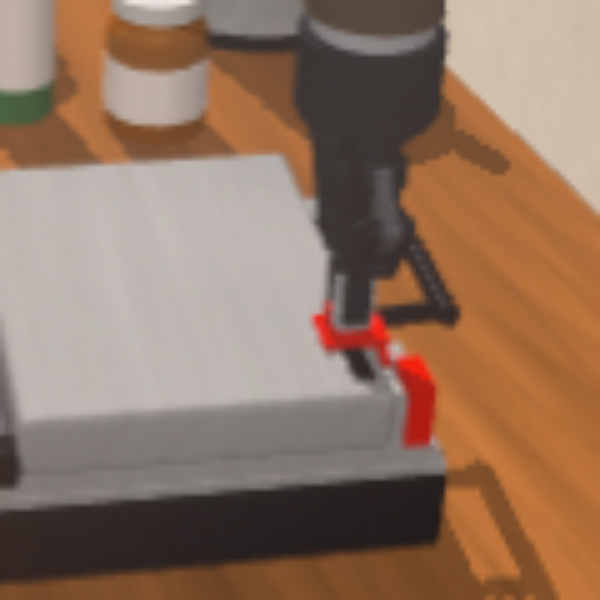

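View pics/w7.png

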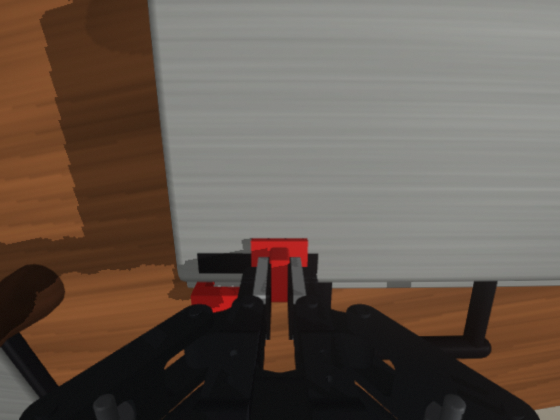

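Emit:
{"name": "carry_out", "arguments": {
  "moves": [
    [0,0.001,0.006,0,-1],
    [0,0.001,0.006,0,-1],
    [0,0.001,0.006,0,-1],
    [0,0.001,0.006,0,-1]
  ]
}}

```text
clock: 19.6
eef_pos: [0.6379, -0.0932, 0.1444]
tool_rot: [0.762, 0.648, 0.001, 0.001]
ft_force: [-2.5, -0.8, 12.3]
grip_width: 0.0083
```

Emit:
{"name": "carry_out", "arguments": {
  "moves": [
    [0,0.001,0.006,0,-1],
    [0,0.001,0.006,0,-1],
    [0,0.001,0.006,0,-1],
    [0,0.001,0.006,0,-1]
  ]
}}

```text
clock: 20.0
eef_pos: [0.638, -0.0931, 0.1441]
tool_rot: [0.762, 0.648, 0.001, 0.001]
ft_force: [-2.7, -0.4, 13.2]
grip_width: 0.0079
```

Emit:
{"name": "carry_out", "arguments": {
  "moves": [
    [0,0,0,0,-1]
  ]
}}

```text
clock: 20.1
eef_pos: [0.638, -0.0931, 0.144]
tool_rot: [0.762, 0.648, 0.001, 0.001]
ft_force: [-2.8, -1.0, 13.4]
grip_width: 0.0077
```

Emit:
{"name": "carry_out", "arguments": {
  "moves": [
    [0,0,0.005,0,-1],
    [0,0,0.005,0,-1],
    [0,0,0.005,0,-1],
    [0,0,0.005,0,-1]
  ]
}}

```text
clock: 20.5
eef_pos: [0.638, -0.0932, 0.144]
tool_rot: [0.762, 0.648, 0.001, 0.001]
ft_force: [-3.9, 0.2, 15.0]
grip_width: 0.0076
```

Emit:
{"name": "carry_out", "arguments": {
  "moves": [
    [0,0,0,0,-1]
  ]
}}

```text
clock: 20.6
eef_pos: [0.638, -0.0931, 0.144]
tool_rot: [0.762, 0.648, 0.001, 0.001]
ft_force: [-3.2, -1.0, 15.8]
grip_width: 0.0083
```

Emit:
{"name": "carry_out", "arguments": {
  "moves": [
    [-0.01,0,0,0,-1],
    [-0.02,0,0,0,-1],
    [-0.035,0,0,0,-1],
    [-0.05,0,0,0,-1],
    [-0.05,0,0,0,-1]
  ]
}}

```text
clock: 21.1
eef_pos: [0.6372, -0.0975, 0.144]
tool_rot: [0.762, 0.648, 0.001, 0.001]
ft_force: [-3.4, 0.8, 15.5]
grip_width: 0.008
```

Emit:
{"name": "carry_out", "arguments": {
  "moves": [
    [-0.015,0,0,0,-1],
    [-0.03,0,0,0,-1],
    [-0.05,0,0,0,-1],
    [-0.05,0,0,0,-1]
  ]
}}

```text
clock: 21.5
eef_pos: [0.6365, -0.1025, 0.144]
tool_rot: [0.762, 0.648, 0.001, 0.001]
ft_force: [-2.8, 1.0, 16.1]
grip_width: 0.0079
```

Emit:
{"name": "carry_out", "arguments": {
  "moves": [
    [-0.015,0,0,0,-1],
    [-0.03,0,0,0,-1],
    [-0.05,0,0,0,-1],
    [-0.05,0,0,0,-1]
  ]
}}

```text
clock: 21.9
eef_pos: [0.6356, -0.1075, 0.144]
tool_rot: [0.762, 0.648, 0.001, 0.001]
ft_force: [-3.6, 0.8, 15.9]
grip_width: 0.0077
```

Emit:
{"name": "carry_out", "arguments": {
  "moves": [
    [-0.015,0,0,0,-1],
    [-0.03,0,0,0,-1],
    [-0.04,0,0,0,-1],
    [-0.04,0,0,0,-1]
  ]
}}

```text
clock: 22.3
eef_pos: [0.635, -0.1113, 0.144]
tool_rot: [0.762, 0.648, 0.001, 0.001]
ft_force: [-3.4, -0.2, 15.1]
grip_width: 0.0083
```

Emit:
{"name": "carry_out", "arguments": {
  "moves": [
    [-0.01,0,0,0,-1],
    [-0.02,0,0,0,-1],
    [-0.03,0,0,0,-1],
    [-0.03,0,0,0,-1]
  ]
}}

```text
clock: 22.7
eef_pos: [0.6345, -0.1143, 0.144]
tool_rot: [0.762, 0.648, 0.001, 0.001]
ft_force: [-3.1, 1.9, 15.2]
grip_width: 0.0081
```

Emit:
{"name": "carry_out", "arguments": {
  "moves": [
    [-0.01,0,0,0,-1],
    [-0.02,0,0,0,-1],
    [-0.025,0,0,0,-1],
    [-0.025,0,0,0,-1]
  ]
}}

```text
clock: 23.1
eef_pos: [0.6341, -0.1167, 0.144]
tool_rot: [0.762, 0.648, 0.001, 0.001]
ft_force: [-3.3, 0.9, 16.1]
grip_width: 0.0081
```

Emit:
{"name": "carry_out", "arguments": {
  "moves": [
    [-0.01,0,0,0,-1],
    [-0.015,0,0,0,-1],
    [-0.015,0,0,0,-1]
  ]
}}

```text
clock: 23.4
eef_pos: [0.634, -0.1174, 0.144]
tool_rot: [0.762, 0.648, 0.002, 0.0]
ft_force: [-3.8, 2.3, 16.8]
grip_width: 0.0079
```

```bash
python3 - <<'E'
from h import *
o,r=st(); print(totool(o['ft_force'],r))
cv2.imwrite('pics/w8.png',imaging.camera('wrist')[180:390,150:430,::-1].repeat(2,0).repeat(2,1))
E
```

```text
t 23.4 p [ 0.634  -0.1174  0.144 ] yaw 80.8 tz [ 0.003  0.002 -1.   ] F [-3.79  2.32 16.76] w 0.0079 q [-0.18  0.59  0.24  1.22  0.   -0.02]
[  1.7311  -4.0601 -16.7689]
```

View pics/w8.png

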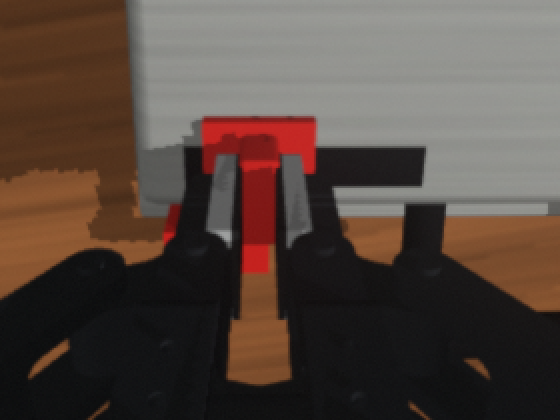

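Emit:
{"name": "carry_out", "arguments": {
  "moves": [
    [0.01,0,-0.01,0,-1],
    [0.01,0,-0.02,0,-1],
    [0.01,0,-0.03,0,-1],
    [0.01,0,-0.03,0,-1]
  ]
}}

```text
clock: 23.85
eef_pos: [0.6337, -0.1172, 0.1454]
tool_rot: [0.762, 0.648, 0.001, 0.0]
ft_force: [-2.4, 0.5, 9.0]
grip_width: 0.0081
```

Emit:
{"name": "carry_out", "arguments": {
  "moves": [
    [0,0,0,0,-0.7],
    [0,0,0,0,-0.5],
    [0,0,0,0,-0.3],
    [0,0,0,0,-0.2],
    [0,0,0,0,-0.2]
  ]
}}

```text
clock: 24.35
eef_pos: [0.6333, -0.1177, 0.1431]
tool_rot: [0.762, 0.648, -0.0, -0.0]
ft_force: [-0.2, 1.1, -0.6]
grip_width: 0.0342
```

```bash
python3 - <<'E'
from h import *
o,r=st(); print(totool(o['ft_force'],r))
cv2.imwrite('pics/w9.png',imaging.camera('wrist')[180:390,150:430,::-1].repeat(2,0).repeat(2,1))
E
```

```text
t 24.35 p [ 0.6333 -0.1177  0.1431] yaw 80.75 tz [-0.001  0.    -1.   ] F [-0.23  1.14 -0.64] w 0.0342 q [-0.18  0.59  0.24  1.22  0.   -0.02]
[ 1.0874 -0.4085  0.6429]
```

View pics/w9.png

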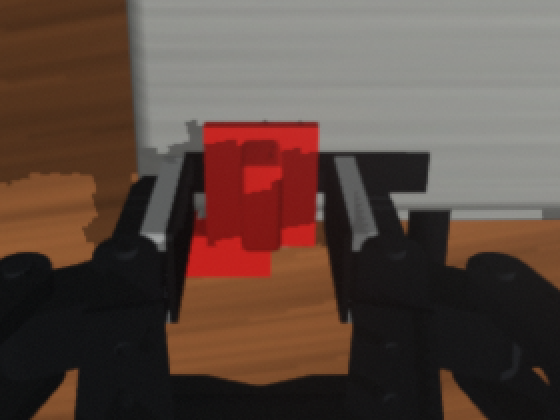

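Both fingers are clear of the fin, and it stayed at the locked end. Next I'll lift straight up.

Emit:
{"name": "carry_out", "arguments": {
  "moves": [
    [0,0,-0.2,0,-0.2],
    [0,0,-0.5,0,-0.2],
    [0,0,-1,0,-0.2],
    [0,0,-1,0,-0.2],
    [0,0,-1,0,-0.2],
    [0,0,-1,0,-0.2]
  ]
}}

```text
clock: 25.0
eef_pos: [0.633, -0.1176, 0.2427]
tool_rot: [0.762, 0.648, -0.001, -0.001]
ft_force: [0.2, 0.1, -0.0]
grip_width: 0.0338
```

```bash
python3 - <<'E'
from h import *
o,r=st()
m=imaging.camera_model('wrist'); cv2.imwrite('pics/w10.png',imaging.camera('wrist')[:,:,::-1])
for th in (.0,.015,.034,.055):
  for q in (0,.025): 
    P=[lid(th,-.19-.018,.075+q-.015,.043),lid(th,-.19+.018,.075+q-.015,.043),lid(th,-.19+.018,.075+q+.015,.043)]
    print(th,q,proj(m,P).round(1).tolist(), 'side',proj(D(),[lid(th,-.205,.135,.039)]).round(1).tolist())
cv2.imwrite('pics/sd10.png',cv2.resize(imaging.camera('side')[150:270,260:380,::-1],None,fx=5,fy=5))
cv2.imwrite('pics/sc10.png',imaging.camera('scene')[:,:,::-1])
E
```

```text
t 25.0 p [ 0.633  -0.1176  0.2427] yaw 80.75 tz [-0.002  0.    -1.   ] F [ 0.22  0.12 -0.03] w 0.0338 q [-0.18  0.54  0.42  1.45  0.   -0.02]
0.0 0 [[325.0, 233.6], [327.0, 193.1], [290.6, 193.1]] side [[340.8, 228.2]]
0.0 0.025 [[295.9, 233.6], [296.7, 193.1], [260.2, 193.1]] side [[340.8, 228.2]]
0.015 0 [[325.5, 234.3], [327.5, 193.1], [290.7, 193.1]] side [[340.7, 227.2]]
0.015 0.025 [[296.1, 234.3], [296.9, 193.1], [260.0, 193.1]] side [[340.7, 227.2]]
0.034 0 [[326.3, 235.0], [328.2, 193.1], [290.9, 193.1]] side [[340.5, 226.0]]
0.034 0.025 [[296.4, 235.1], [297.1, 193.1], [259.8, 193.1]] side [[340.5, 226.0]]
0.055 0 [[327.1, 235.9], [328.9, 192.9], [291.1, 192.9]] side [[340.3, 224.7]]
0.055 0.025 [[296.7, 235.9], [297.4, 192.9], [259.5, 192.9]] side [[340.3, 224.7]]
```

View pics/w10.png

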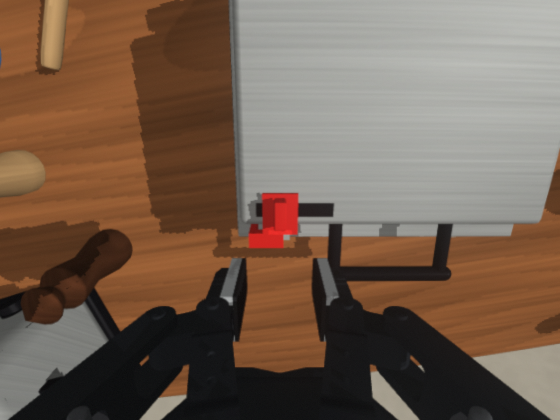

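View pics/sd10.png

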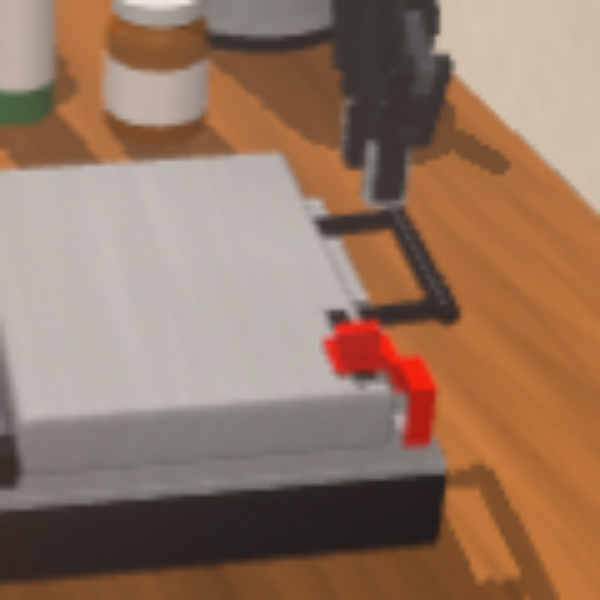

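View pics/sc10.png

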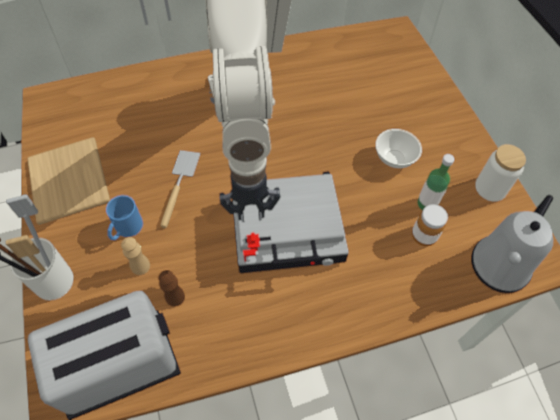

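```bash
python3 - <<'E'
from workcell import order
print(order.job_done())
E
```

```text
the job is handed in; nothing more can be done
None
```

The grill is shut and locked, and I handed the job in at about 25 s of the 72 s allowed. No verdict came back, so the results below are from my own checks.

- **Lowering:** I held the lid by the handle all the way down at about 0.3–0.4 rad/s and let go only once it was resting on the spring strip. The force read near 0 after release. I estimated the lid angle at about 0.055–0.06 rad from the gripper position, so I did not measure the joint itself.
- **Pressing and latching:** I gripped the fin and pressed down in small steps. The stop was clear: the tool stayed at z = 0.144 m while the force rose from 13 to about 15.5 N. I then slid the latch about 24.6 mm to its end stop while pressing with 15–17 N. The side force was only 1–2 N, with no sign of jamming.
- **Final checks:** After I let go and raised the arm 100 mm, the wrist force was about 0. The last wrist picture put the latch at about 24 mm, with its bolt under the keeper. In the side picture the lid stayed down and looked the same as when it was pressed. The mug, mills, bottle, bowl, spatula and jar appeared unmoved in the scene picture.
- **Less certain:** The final lid angle is judged from pictures, where 0.02 rad is only about one pixel. The better evidence that the lid is down is the felt stop together with the full latch travel. Single force readings also scattered by about ±1 N. No check failed or disagreed.

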